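Torque the lid of the seed pressure pot until the wrench clicks

ROBOT

A 6-joint arm with a two-finger parallel gripper is mounted at the origin on the work surface. World frame = base frame: x ahead of the robot, y to its left, z up, the work surface at z = 0. Lengths are in m, angles in rad, forces in N, time in s.
With the tool pointing down it reaches from about 0.225 to 0.875 m from the base axis. Payload 3.4 kg.
Tool frame: the origin (TCP) lies on the centre line of the jaws, within the pads' length; the fingertips stand 17 mm ahead of it and the grasp point (between the pads) lies 2 mm behind it (nose_length is the distance from the TCP to the fingertips, in m); z points along the fingers, y is the line along which they close (so a half turn about z gives the same grasp; the last joint's range is limited). The gripper opens to 85 mm and grips with 20 to 120 N. Pads are 22 mm wide; open, the fingers measure 114 mm over their backs; the gripper's body (76 mm by 85 mm) begins 54 mm behind the grasp point. The pads swing forward as they close: fully open they stand 13 mm farther back than shut.
Start: joints at [-1.332, 0.276, 1.505, -0, 1.361, -0.121], TCP at [0.202, -0.538, 0.248] pointing down, gripper open.
Joint ranges: [-2.89, 2.89], [-0.75, 2.08], [0.22, 2.7], [-1.18, 4.32], [0.11, 2.71], [-2.7, 2.7]. Speed limits (rad/s): [2.57, 2.57, 3.14, 3.14, 3.14, 3.14].

INTERFACE

Orientations are given as a unit quaternion [w, x, y, z].
In Python, from rig import get_state, get_image, sign_off, find_in, place_of, nose_length gives the robot as it stands.
- The arm moves only by the tool apply_moves, never from a script. Its argument "deltas" is one flat list of numbers, 5 for each row, row after row: the finger opening in mm, from 0 to 85.4, then the shift along the tool's x, y, z in mm, then the turn about the tool's z in degrees. A call has 1 to 12 rows; each row is the pose to reach, as a shift and turn from the pose commanded when the call began, along the tool's axes at that moment; what a row does not reach only later rows make up. A row lasts 1/12 s, in which the tool goes at most 41.7 mm and 7.16 degrees, less where a joint would pass 70% of its speed; a pose out of reach is approached as far as the arm can. A call with a gripper value outside its range is refused whole. The fingers move at their own pace and stop on an object; "squeeze" is the grip in N (left out, the last holds). Time passes only in rows, so rows that repeat a pose let the fingers close. It gives the time, the measured TCP pose, the force, the opening and the grip force at its end, in the units of the state.
- get_state(): the state, without advancing time (a new reading comes with each control period).
- get_image(name): name is "scene" or "top" or "wrist"; returns a dict with "frame" (480x640x3 uint8, red, green, blue), "K" (3x3 intrinsics, pixels), "k1" (the pictures are not rectified: a ray, as slopes to the right and down, at radius r is drawn at 1 + k1 r^2 times it, then the intrinsics apply), "position" and "orientation" of the camera in the world. Camera axes: x right, y down, z forward; pixel columns grow to the right and rows downward; lengths in m; the calibration is good to about 2 mm. A picture is of the moment at which its call begins. There is no depth.
- sign_off(): hands the job in; it is judged then, once.
Trained networks look in a picture, given as the dict that the camera call returned (one of the last four; its "shot" number tells which), for a name from the list of things; names that differ only in an ending like _2 or _b are one class to them, and where a whole thing is asked for, a point or a joint stands for the part that bears it (a point fixed in the world has none). Each returns a list of dicts, best first, with "score" (0 to 1); they miss things now and then, are a little off and sometimes report something else, mostly with a low value. They report only what shows in the picture. A call takes as long as a camera call.
- find_in(query, picture): "point" ([column, row] in pixels, amid what is visible of it).
- place_of(query, picture): "point" ([column, row] in pixels: a listed point, or the origin of a listed thing).
The state is a dict: "clock": time; "qpos": joint angles; "qd": joint speeds; "effort": joint torques, N m; "position": TCP position; "ee_rot": TCP orientation; "contact_force": force on the tool from outside, world axes, zero at the start; "moment": the same for the moment, N m; "width": finger opening in m; "gripper_force": force on a finger pad.
Only numpy, scipy, OpenCV 4.12 (cv2) and the standard library are available. Lean on these libraries where they do the work, as an engineer would, in place of code of your own. Each camera call takes 0.05 s, during which the arm holds its last target. There are 200 camera calls.

TASK

Two aluminium seed pressure pots stand on the lab bench, one with a click-type torque wrench sitting on its lid screw, the other with a plain flat spanner. Tighten the lid with the click wrench: push its handle round clockwise (seen from above) until it breaks over with a click, stop at once instead of pushing on, and let the handle go so that it springs straight again with the screw left tight. Leave the plain spanner alone.

Things in the scene. Friction and masses are not known exactly. Their poses are not given: they have to be found in the camera images.
- wrench_grip (a point): Grip of the click wrench: level round handle, 24 mm thick over its ringed dark grip (105 mm long), axis 93 mm above the bench. Point: on the handle's axis, mid-grip, 170 mm from the lid screw's vertical axis (head in the middle of a round pot, 112 mm wide, 67 mm high) and 65 mm from the free end. x: along the handle, outward; z up. The wrench turns about its screw, cannot be lifted.
- wrench_head (a joint): Angle (rad) of the lid screw and wrench head, growing clockwise seen from above. 0 = lid tight, where the screw stops; starts 0.15 to 0.45 short of that (negative). Turning it takes 0.8 N m, 3 to 5 N pushed sideways at the grip. It stays where it is left; pushing the handle the other way unscrews it.
- wrench_handle (a joint): Bend (rad) of the handle at its break-over pivot, 140 mm inward of the grip point, clockwise positive: 0 straight, 0.30 at its stop. Stays 0 until the screw is tight and about 15 N is pushed at the grip; then it gives way and the force falls (13 N at 0.1, 9 N at 0.2): the click. Clicked beyond 0.05 (7 mm at the grip); pushed on too far beyond 0.24 (34 mm). Springs back to 0 when let go.
- spanner (a joint): Angle (rad) of the plain spanner on the other, identical pot: flat steel bar 14 mm wide, 6 mm thick, open jaw at its end, reaching 150 mm from its screw, 89 mm above the bench. 0 at the start, clockwise positive; turns if knocked (0.4 N m). It points away from the robot within 20 degrees. Either pot may be the left one; they stand 0.30 to 0.44 m apart sideways, one each side of straight ahead.

How it is judged:
On the way:
1. the screw is tight and the wrench has clicked: the handle has broken over (value of joint wrench_handle above 0.05 rad and value of joint wrench_head above -0.08 rad), for 0.05 s.
At the end, for the whole second after the job is handed in: After the click the wrench has been let go: its handle is straight again (within 0.03 rad) and the lid screw is still tight (within 0.12 rad of its stop) (value of joint wrench_handle below 0.03 rad and value of joint wrench_head above -0.12 rad); the robot touches nothing.
It fails at once if the handle was pushed on past the click (broken over by more than 0.24 rad) (value of joint wrench_handle above 0.24 rad).
It fails at once if the plain spanner was turned by more than 0.15 rad (value of joint spanner above 0.15 rad or value of joint spanner below -0.15 rad).
It also fails if it takes over 45 s, if anything falls off the work surface, if the arm or the gripper's body presses on something with over 40 N, if the wrist force passes 120 N, or if a joint passes its speed limit or range.

## Working session

There is one attempt and no reset: what is moved stays moved. The work goes in short steps, Python scripts to look and compute and a tool call to move; the robot and the scene stay as the last step left them, time stands still between calls to the robot, and variables do not carry over. Pictures are saved under pics/ and viewed, at most 10 in all, crops included, and the job is handed in when it is done.

Besides the shell and the picture viewer there is one more tool, called after "Call:" as name(argument=value, ...) on one line, values as JSON. apply_moves: Moves the arm, as the interface text tells. Its arguments: {"type":"object","properties":{"deltas":{"type":"array"},"squeeze":{"type":"number"}},"required":["deltas"]}

```bash
mkdir -p pics
cat > h.py <<'E'
import numpy as np, cv2
from rig import *
from scipy.spatial.transform import Rotation as R
def rot(q): return R.from_quat([q[1],q[2],q[3],q[0]]).as_matrix()
def ray(p,px):
    K=np.array(p["K"]);k=p["k1"]
    d=np.array([(px[0]-K[0,2])/K[0,0],(px[1]-K[1,2])/K[1,1]]);u=d.copy()
    for _ in range(20): u=d/(1+k*(u@u))
    v=rot(p["orientation"])@np.array([u[0],u[1],1]);return np.array(p["position"]),v/np.linalg.norm(v)
def atz(p,px,z):
    o,v=ray(p,px);return o+v*(z-o[2])/v[2]
def tri(rs):
    A=0;b=0
    for o,v in rs:
        M=np.eye(3)-np.outer(v,v);A=A+M;b=b+M@o
    return np.linalg.solve(A,b)
def save(p,n): cv2.imwrite("pics/"+n,p["frame"][:,:,::-1])
E
python3 - <<'E'
from h import *
np.set_printoptions(precision=3,suppress=True)
P={}
for n in("top","scene"):
    p=get_image(n);save(p,n+"1.png");P[n]=p
    for q in("wrench_grip","wrench_head","wrench_handle","spanner"):
        for f in(find_in,place_of):
            print(n,q,f.__name__,[(np.round(r["point"]),round(r["score"],2),atz(p,r["point"],.093)) for r in f(q,p)[:2]])
print(get_state())
E
```

```text
top wrench_grip call [(array([180., 218.]), 0.66, array([0.603, 0.232, 0.093]))]
top wrench_grip call [(array([174., 205.]), 0.61, array([0.624, 0.242, 0.093]))]
top wrench_head call [(array([187., 233.]), 0.71, array([0.577, 0.219, 0.093]))]Traceback (most recent call last):
  File "<stdin>", line 8, in <module>
ValueError: it knows: wrench_grip
```

Run:
```python
from h import *
np.set_printoptions(precision=3,suppress=True)
for n in("top","scene"):
    p=get_image(n);save(p,n+"1.png")
    for f,q in((place_of,"wrench_grip"),(find_in,"wrench_grip"),(find_in,"wrench_head"),(find_in,"wrench_handle"),(find_in,"spanner")):
            print(n,q,[(np.round(r["point"]),round(r["score"],2),atz(p,r["point"],.093)) for r in f(q,p)[:2]])
print(get_state())
```

```text
top wrench_grip [(array([174., 204.]), 0.84, array([0.625, 0.243, 0.093]))]
top wrench_grip [(array([184., 217.]), 0.89, array([0.604, 0.225, 0.093]))]
top wrench_head [(array([186., 228.]), 0.83, array([0.585, 0.221, 0.093]))]
top wrench_handle [(array([177., 222.]), 0.88, array([0.595, 0.237, 0.093]))]
top spanner [(array([449., 272.]), 0.72, array([ 0.517, -0.207,  0.093]))]
scene wrench_grip [(array([511., 300.]), 0.65, array([0.627, 0.244, 0.093]))]
scene wrench_grip [(array([504., 288.]), 0.56, array([0.607, 0.237, 0.093]))]
scene wrench_head [(array([492., 278.]), 0.79, array([0.589, 0.223, 0.093]))]
scene wrench_handle []
scene spanner [(array([199., 230.]), 0.67, array([ 0.529, -0.206,  0.093]))]
{'clock': 0.8, 'qpos': array([-1.332,  0.276,  1.505, -0.   ,  1.361, -0.121]), 'qd': array([-0.   , -0.002,  0.003, -0.001,  0.001,  0.   ]), 'effort': array([ -0.001, -41.659, -24.609,   0.   ,   0.   ,   0.   ]), 'position': array([ 0.202, -0.538,  0.248]), 'ee_rot': array([ 0.   ,  0.984,  0.179, -0.   ]), 'contact_force': array([-0.048,  0.126,  0.463]), 'moment': array([-0.02 ,  0.001,  0.019]), 'gripper_force': 0.0, 'width': 0.0854161010807341}
```

View pics/top1.png

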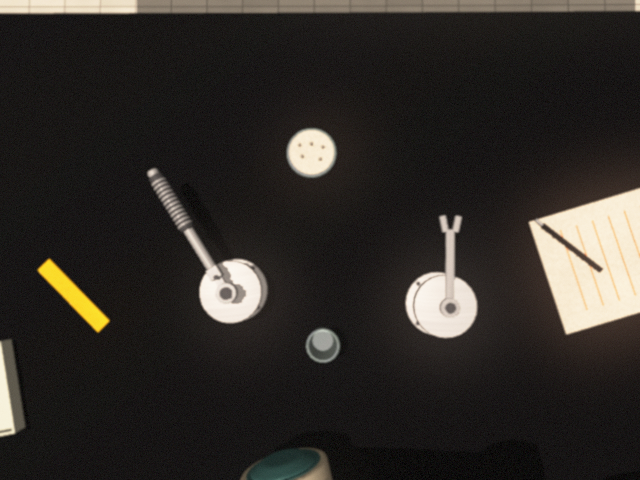

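View pics/scene1.png

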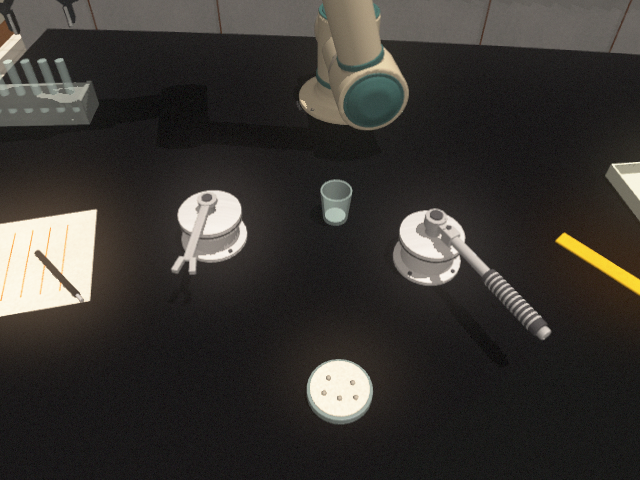

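The top view shows the wrench on the left pot: screw (226,293), grip (174,204), free end (152,172). The spanner is on the right pot, with its screw at (450,308). The scene view agrees, with the wrench screw at (436,215) and the grip at (511,300).

Run:
```python
from h import *
np.set_printoptions(precision=3,suppress=True)
t=get_image("top");s=get_image("scene")
g=tri([ray(t,place_of("wrench_grip",t)[0]["point"]),ray(s,place_of("wrench_grip",s)[0]["point"])])
c=tri([ray(t,(226,293)),ray(s,(436,215))]);e=tri([ray(t,(152,172)),ray(s,(545,334))])
print(g,c,e,[np.linalg.norm(a[:2]-c[:2]) for a in(g,e)],[np.degrees(np.arctan2(*(a-c)[1::-1])) for a in(g,e)])
th=np.arctan2(*(g-c)[1::-1]);n=np.array([-np.sin(th),np.cos(th),0])
st=get_state();M=rot(st["ee_rot"]);print(M)
for d in(.05,.03):
    w=g+n*d;print(d,w,M.T@(np.r_[w[:2],.2]-st["position"])*1000)
```

```text
[0.626 0.246 0.092] [0.481 0.152 0.104] [0.678 0.28  0.092] [np.float64(0.17358927255187379), np.float64(0.23524523371668749)] [np.float64(32.872479404347374), np.float64(32.809284877139966)]
[[ 0.936  0.352  0.   ]
 [ 0.352 -0.936 -0.   ]
 [-0.     0.    -1.   ]]
0.05 [0.599 0.288 0.092] [ 662.324 -633.982   48.268]
0.03 [0.61  0.272 0.092] [ 666.571 -614.438   48.27 ]
```

Call:
apply_moves(deltas=[0, 331, -317, 24, -6, 0, 331, -317, 24, -6, 0, 331, -317, 24, -6, 0, 331, -317, 24, -6, 0, 331, -317, 24, -6, 0, 331, -317, 24, -6, 0, 331, -317, 24, -6, 0, 331, -317, 24, -6, 0, 331, -317, 24, -6, 0, 331, -317, 24, -6, 0, 331, -317, 24, -6, 0, 331, -317, 24, -6])

```text
clock: 2.0
position: [0.4025, -0.1182, 0.2242]
ee_rot: [-0.002, 0.972, 0.234, 0.001]
contact_force: [-0.1, -0.4, 1.0]
width: -0.0
gripper_force: 0.0
```

```bash
cat > d.py <<'E'
from h import *
import sys
np.set_printoptions(precision=3,suppress=True)
st=get_state();M=rot(st["ee_rot"])
g=np.array([.626,.246,.092]);th=np.radians(32.8);n=np.array([-np.sin(th),np.cos(th),0])
w=g+n*.05;w[2]=float(sys.argv[1])
print(st["clock"],st["position"],st["width"],"tool x deg",np.degrees(np.arctan2(M[1,0],M[0,0])),M.T@(w-st["position"])*1000,st["contact_force"],st["qpos"])
E
python3 d.py .2
```

```text
2.0 [ 0.403 -0.118  0.224] -9.38682904849028e-06 tool x deg 27.074167022818752 [ 359.666 -272.224   26.404] [-0.126 -0.407  0.989] [-0.456  0.055  1.846  0.005  1.241  0.641]
```

Call:
apply_moves(deltas=[0, 360, -272, 25, -6, 0, 360, -272, 25, -6, 0, 360, -272, 25, -6, 0, 360, -272, 25, -6, 0, 360, -272, 25, -6, 0, 360, -272, 25, -6, 0, 360, -272, 25, -6, 0, 360, -272, 25, -6, 0, 360, -272, 25, -6, 0, 360, -272, 25, -6, 0, 360, -272, 25, -6, 0, 360, -272, 25, -6])

```text
clock: 3.0
position: [0.6035, 0.2852, 0.1978]
ee_rot: [-0.002, 0.959, 0.283, 0.002]
contact_force: [0.6, 0.2, 0.1]
width: 0.0001
gripper_force: 0.0
```

```bash
python3 d.py .092
python3 - <<'E'
from h import *
p=get_image("wrist");save(p,"w1.png");r=place_of("wrench_grip",p)
print([(x["point"],x["score"],atz(p,x["point"],.093)) for x in r])
E
```

```text
3.0 [0.603 0.285 0.198] 0.00011625410374925278 tool x deg 32.837275063090765 [ -2.714  -4.643 105.788] [0.65  0.153 0.128] [0.336 0.441 1.375 0.003 1.322 1.333]
[([377.9, 253.9], 0.62, array([0.62531001, 0.24439105, 0.093     ]))]
```

View pics/w1.png

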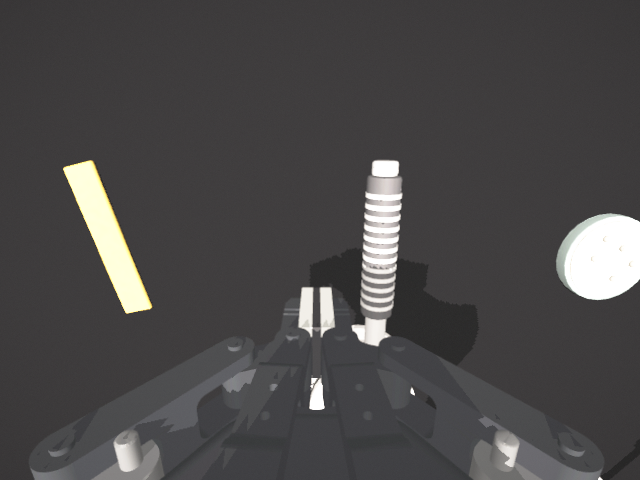

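The wrist view shows the closed fingers at columns 300–335, left of and parallel to the handle (column about 380). The grip at (378,254) agrees with the earlier estimate to about 2 mm. Next I descend.

Call:
apply_moves(deltas=[0, -3, -5, 35, 0, 0, -3, -5, 70, 0, 0, -3, -5, 100, 0, 0, -3, -5, 105, 0, 0, -3, -5, 105, 0])

```text
clock: 3.52
position: [0.5937, 0.2799, 0.0925]
ee_rot: [0.0, 0.96, 0.28, -0.003]
contact_force: [-0.1, 0.7, 1.3]
width: 0.0
gripper_force: 0.0
```

Call:
apply_moves(deltas=[0, 0, 8, 0, 0, 0, 0, 14, 0, 0, 0, 0, 17, 0, 0, 0, 0, 20, 0, 0, 0, 0, 22, 0, 0])

```text
clock: 3.93
position: [0.6083, 0.2637, 0.0957]
ee_rot: [-0.001, 0.96, 0.28, 0.001]
contact_force: [-0.6, 3.3, 1.9]
width: 0.0
gripper_force: 1.9
```

```bash
python3 d.py .092
```

```text
3.9333 [0.608 0.264 0.096] 2.499262044052752e-05 tool x deg 32.556942776536765 [  5.2   -25.571   3.757] [-0.609  3.288  1.888] [0.304 0.512 1.522 0.001 1.104 1.306]
```

Call:
apply_moves(deltas=[0, 0, 3, 0, 1, 0, 1, 6, 0, 2, 0, 1, 9, 0, 3, 0, 1, 12, 0, 4, 0, 2, 15, 0, 5, 0, 2, 17, 0, 6, 0, 2, 17, 0, 6])

```text
clock: 4.52
position: [0.6186, 0.2508, 0.0948]
ee_rot: [-0.0, 0.973, 0.23, 0.001]
contact_force: [-0.5, 4.4, 1.8]
width: -0.0002
gripper_force: 2.2
```

```bash
cat > a.py <<'E'
from h import *
np.set_printoptions(precision=3,suppress=True)
st=get_state();M=rot(st["ee_rot"]);c=np.array([.482,.151])
d=st["position"][:2]-c;f=st["contact_force"]
r=np.hypot(*d);phi=np.degrees(np.arctan2(d[1],d[0])-np.arcsin(.0265/r))
print(st["clock"],st["position"],"r",r,"handle deg",phi,"tool",np.degrees(np.arctan2(M[1,0],M[0,0])),"F tool",M.T@f)
E
python3 a.py
```

```text
4.5167 [0.619 0.251 0.095] r 0.16913010438695522 handle deg 27.143406946081942 tool 26.558060818016244 F tool [ 1.502 -4.217 -1.831]
```

Call:
apply_moves(deltas=[0, 0, 3, 0, 1, 0, 1, 6, 0, 2, 0, 1, 8, 0, 3, 0, 1, 8, 0, 3])

```text
clock: 4.85
position: [0.6233, 0.2436, 0.0946]
ee_rot: [-0.0, 0.979, 0.204, 0.001]
contact_force: [0.1, 4.0, 2.1]
width: -0.0
gripper_force: 2.0
```

```bash
python3 a.py
```

```text
4.85 [0.623 0.244 0.095] r 0.16896923025266286 handle deg 24.216942396507918 tool 23.571276108154347 F tool [ 1.696 -3.575 -2.116]
```

Call:
apply_moves(deltas=[0, 0, 3, 0, 1, 0, 1, 6, 0, 2, 0, 1, 8, 0, 3, 0, 1, 8, 0, 3])

```text
clock: 5.18
position: [0.6274, 0.2365, 0.0945]
ee_rot: [0.0, 0.984, 0.179, 0.001]
contact_force: [-1.0, 4.7, 2.9]
width: 0.0
gripper_force: 1.9
```

```bash
python3 a.py
```

```text
5.1833 [0.627 0.237 0.094] r 0.16866376080618067 handle deg 21.428436822502178 tool 20.578101770119993 F tool [ 0.673 -4.762 -2.913]
```

Call:
apply_moves(deltas=[0, 0, 3, 0, 1, 0, 1, 6, 0, 2, 0, 1, 8, 0, 3, 0, 1, 8, 0, 3])

```text
clock: 5.52
position: [0.631, 0.2293, 0.0944]
ee_rot: [0.0, 0.988, 0.153, 0.001]
contact_force: [-0.3, 3.9, 1.3]
width: 0.0001
gripper_force: 1.8
```

```bash
python3 a.py
```

```text
5.5167 [0.631 0.229 0.094] r 0.1683421188590439 handle deg 18.662044207346685 tool 17.577375428642863 F tool [ 0.87  -3.8   -1.336]
```

Call:
apply_moves(deltas=[0, 0, 3, 0, 1, 0, 1, 6, 0, 2, 0, 1, 8, 0, 3, 0, 1, 8, 0, 3])

```text
clock: 5.85
position: [0.6344, 0.222, 0.0944]
ee_rot: [0.0, 0.992, 0.127, 0.001]
contact_force: [-0.1, 4.1, 1.4]
width: -0.0001
gripper_force: 1.9
```

```bash
python3 a.py
```

```text
5.85 [0.634 0.222 0.094] r 0.16810985481718774 handle deg 15.894841177979277 tool 14.581955906508032 F tool [ 0.913 -4.027 -1.353]
```

Call:
apply_moves(deltas=[0, 0, 3, 0, 1, 0, 1, 6, 0, 2, 0, 1, 8, 0, 3, 0, 1, 8, 0, 3])

```text
clock: 6.18
position: [0.6374, 0.2145, 0.0944]
ee_rot: [0.0, 0.995, 0.101, 0.001]
contact_force: [0.9, 4.2, 2.3]
width: -0.0002
gripper_force: 1.9
```

```bash
python3 a.py
```

```text
6.1833 [0.637 0.215 0.094] r 0.1678907383979341 handle deg 13.142071085011326 tool 11.594652224142829 F tool [ 1.707 -3.906 -2.335]
```

Call:
apply_moves(deltas=[0, 0, 3, 0, 1, 0, 1, 6, 0, 2, 0, 1, 8, 0, 3, 0, 1, 8, 0, 3])

```text
clock: 6.52
position: [0.6399, 0.2069, 0.0943]
ee_rot: [0.0, 0.997, 0.075, 0.001]
contact_force: [1.6, 3.3, 0.9]
width: 0.0
gripper_force: 1.9
```

```bash
python3 a.py
```

```text
6.5167 [0.64  0.207 0.094] r 0.1675293477562499 handle deg 10.383329806135833 tool 8.599827655714071 F tool [ 2.092 -3.016 -0.929]
```

Call:
apply_moves(deltas=[0, 0, 3, 0, 1, 0, 1, 6, 0, 2, 0, 1, 8, 0, 3, 0, 1, 8, 0, 3])

```text
clock: 6.85
position: [0.6419, 0.2003, 0.0943]
ee_rot: [-0.001, 0.999, 0.049, 0.0]
contact_force: [2.9, 7.2, 2.6]
width: -0.0
gripper_force: 3.2
```

```bash
python3 a.py
```

```text
6.85 [0.642 0.2   0.094] r 0.16737094100812988 handle deg 8.03721059090292 tool 5.569486466579571 F tool [ 3.629 -6.883 -2.534]
```

Force is rising, so the stop has been reached. Smaller steps from here.

Call:
apply_moves(deltas=[0, 0, 2, 0, 0, 0, 0, 4, 0, 0, 0, 0, 4, 0, 0])

```text
clock: 7.1
position: [0.6421, 0.1995, 0.0945]
ee_rot: [-0.004, 0.999, 0.049, 0.001]
contact_force: [1.2, 13.7, 1.6]
width: -0.0001
gripper_force: 6.8
```

```bash
python3 a.py
```

```text
7.1 [0.642 0.2   0.095] r 0.1673204545766474 handle deg 7.737096226910088 tool 5.559652111183999 F tool [  2.531 -13.534  -1.471]
```

Call:
apply_moves(deltas=[0, 0, 2, 0, 0, 0, 0, 4, 0, 0, 0, 0, 6, 0, 0, 0, 0, 6, 0, 0])

```text
clock: 7.43
position: [0.6432, 0.194, 0.0947]
ee_rot: [-0.004, 0.999, 0.049, 0.001]
contact_force: [1.6, 14.0, 0.0]
width: 0.0004
gripper_force: 7.5
```

```bash
python3 a.py
```

```text
7.4333 [0.643 0.194 0.095] r 0.16683390115862967 handle deg 5.793993261181078 tool 5.571316052969225 F tool [  2.944 -13.828   0.077]
```

The handle has given way by about 5.5 mm. About 9 mm more will be clearly past 0.05 rad and well short of 0.24.

Call:
apply_moves(deltas=[0, 0, 3, 0, 0, 0, 0, 6, 0, 0, 0, 0, 9, 0, 0, 0, 0, 9, 0, 0])

```text
clock: 7.77
position: [0.6446, 0.1839, 0.0947]
ee_rot: [-0.003, 0.999, 0.049, 0.002]
contact_force: [2.4, 13.0, 1.2]
width: 0.0001
gripper_force: 6.2
```

```bash
python3 a.py
```

```text
7.7667 [0.645 0.184 0.095] r 0.16586870603129078 handle deg 2.234120709252111 tool 5.579719623792856 F tool [  3.672 -12.707  -1.095]
```

Bend is now about 0.11 rad and the force has fallen to 13 N, so it has clicked. Backing off gently.

Call:
apply_moves(deltas=[0, 0, 0, 0, 0, 0, 0, -3, 0, 0, 0, 0, -6, 0, 0, 0, 0, -9, 0, 0, 0, 0, -12, 0, 0, 0, 0, -16, 0, 0, 0, 0, -20, 0, 0, 0, 0, -25, 0, 0, 0, 0, -35, 0, 0, 0, 0, -45, 0, 0, 0, 0, -55, 0, 0, 0, 0, -55, 0, 0])

```text
clock: 8.77
position: [0.6375, 0.237, 0.094]
ee_rot: [-0.0, 0.999, 0.05, -0.0]
contact_force: [-0.2, -0.3, -0.4]
width: -0.0
gripper_force: 0.0
```

Call:
apply_moves(deltas=[0, 0, 0, -30, 0, 0, 0, 0, -60, 0, 0, 0, 0, -90, 0, 0, 0, -20, -120, 0, 0, 0, -40, -120, 0, 0, 0, -40, -120, 0, 0, 0, -40, -120, 0])

```text
clock: 9.35
position: [0.6338, 0.2754, 0.2144]
ee_rot: [0.001, 0.999, 0.05, 0.0]
contact_force: [-0.1, -0.6, -0.4]
width: 0.0002
gripper_force: 0.0
```

```bash
python3 a.py
python3 - <<'E'
from h import *
p=get_image("top");save(p,"top2.png");q=get_image("scene");save(q,"s2.png")
for a in(p,q):
  r=place_of("wrench_grip",a)
  for x in r:
    g=atz(a,x["point"],.093);print(x,g,np.degrees(np.arctan2(g[1]-.151,g[0]-.482)))
E
```

```text
9.35 [0.634 0.275 0.214] r 0.19622735857133713 handle deg 31.564459836412556 tool 5.7123439474531255 F tool [-0.114  0.541  0.387]
{'point': [211.9, 189.2], 'score': 0.56} [0.64994423 0.18008305 0.093     ] 9.824526861035698
{'point': [464.7, 310.4], 'score': 0.84} [0.64842691 0.17817215 0.093     ] 9.272739831578413
```

View pics/s2.png

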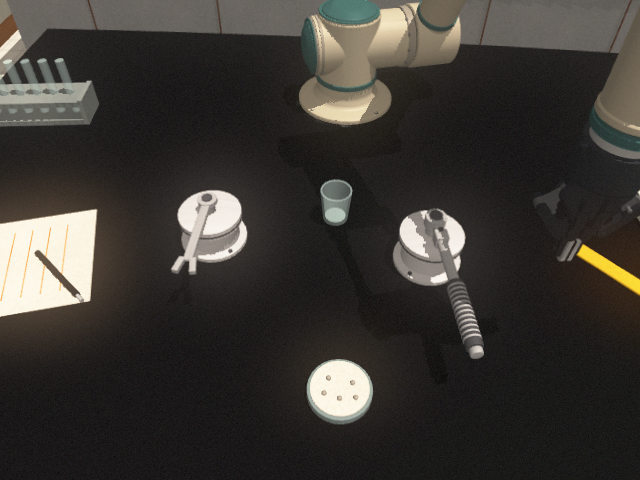

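The scene view shows the wrench straight, screw at (436,215) and end at (476,351), with the handle back at about 9.5° after being pushed to about 2°. The spanner has not moved and the gripper is clear.

```bash
python3 -c "
from rig import *
print(sign_off())"
```

```text
the job is handed in; nothing more can be done
None
```

The job is handed in, with no verdict returned: the click wrench broke over by about 0.11 rad (estimated from arm position and force), I stopped there and let go, the handle sprang straight with the screw left tight, and the plain spanner was not touched.

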